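Wedge the sagging jar step level

ROBOT

A 6-joint arm with a two-finger parallel gripper is mounted at the origin on the work surface. World frame = base frame: x ahead of the robot, y to its left, z up, the work surface at z = 0. Lengths are in m, angles in rad, forces in N, time in s.
With the tool pointing down it reaches from about 0.25 to 0.775 m from the base axis. Payload 4 kg.
Tool frame: the origin (TCP) lies midway between the tips of the shut fingers; the grasp point (between the pads) lies 19 mm behind it; z points along the fingers, y is the direction in which the jaws open and shut (so a half turn about z gives the same grasp; the last joint's range is limited). The gripper opens to 94 mm and grips with 3 to 60 N. Pads are 16 mm wide; open, the fingers measure 119 mm over their backs; the gripper's body (75 mm by 177 mm) begins 78 mm behind the grasp point.
Start: joints at [1.222, 0.087, 1.371, -0, 1.684, -0.103], TCP at [0.134, 0.533, 0.206] pointing down, gripper open.
Joint ranges: [-3.1, 3.1], [-0.76, 2.03], [0.27, 2.55], [-1.08, 4.22], [0.17, 2.65], [-2.57, 2.57]. Speed limits (rad/s): [2.79, 2.79, 3.14, 3.14, 3.14, 3.14].

INTERFACE

Orientations are given as [roll, pitch, yaw] about the fixed x, y, z axes, in that order (R = Rz(yaw) Ry(pitch) Rx(roll)).
In Python, from bench import get_obs, snapshot, ticket gives the robot as it stands.
- The arm moves only by the shell command python3 -m creep 'ROWS' [OPENING]. ROWS is JSON, a list that holds one entry, the list of rows, each a list of 4 numbers: the shift along the tool's x, y, z in mm, then the turn about the tool's z in degrees. A call has 1 to 8 rows; each row shifts and turns the commanded pose from where the row before left it, along the tool's axes as they then stand; what a row does not reach is not made up. A row lasts 1/8 s, in which the tool goes at most 62.5 mm and 10.7 degrees, less where a joint would pass 70% of its speed; a pose out of reach is approached as far as the arm can. A call with a gripper value outside its range is refused whole. OPENING is the opening, from 0 (shut) to 1 (fully open), set as the call begins (- or left out, the last holds). The fingers move at their own pace and stop on an object; the grip force is fixed at half the most. Time passes only in rows, so rows that do not move let the fingers close. It gives the time, the measured TCP pose, the force and the opening at its end, in the units of the state.
- get_obs(): the state, without advancing time (a new reading comes with each control period).
- snapshot(name): name is "side" or "top" or "wrist"; returns a dict with "color" (384x512x3 uint8, red, green, blue), "depth" (384x512 float32, m along the optical axis (not along the pixel's ray), 0 where there is no reading), "fx", "fy", "cx", "cy" (pixels), "extrinsics" (4x4, takes a point from world to camera coordinates). Camera axes: x right, y down, z forward; pixel columns grow to the right and rows downward; lengths in m; the calibration is good to about 2 mm. A picture is of the moment at which its call begins.
- ticket.close_job(): hands the job in, once; it reports no verdict.
The state is a dict: "time": time; "joint_positions": joint angles; "qvel": joint speeds; "joint_torque": joint torques, N m; "tool_pos": TCP position; "ee_rot": TCP orientation; "wrist_force": force on the tool from outside, world axes, zero at the start; "wrist_torque": the same for the moment, N m; "width": finger opening in m.
Only numpy, scipy, OpenCV 4.12 (cv2) and the standard library are available. Lean on these libraries where they do the work, as an engineer would, in place of code of your own. Each camera call takes 0.05 s, during which the arm holds its last target. There are 200 camera calls.

TASK

The little wooden display step that the treat jar stands on has come loose in its cleat, and its free edge sags over the counter. Push the wooden wedge, thin end first, square in under the middle of that edge until it jams tight with the board held up level, and leave it there. Leave the squared wooden offcut where it lies.

Things in the scene. Friction and masses are not known exactly. Their poses are not given: they have to be found in the camera images.
- wedge_center (a point): Loose pale wood wedge, 85 g, flat on the tile counter: 150 mm long, 45 wide; top slopes evenly from 33 mm high at the thick end to 3 mm at the thin end, which at the start points roughly to the step. Point: mid-length, mid-width, 9 mm above its underside. x axis: along it towards the THIN end (75 mm along +x; thick end 75 mm along -x), z up. Grip its sides near the thick end. It stays when let go.
- step_edge (a point): Middle of the lower corner of the step's free edge. Brown board, 260 mm deep from this edge to the dark cleat (fixed to the counter), 200 wide along the edge, 18 thick. x axis: level, square to the edge, in under the board; y along the edge; z up. Edge underside 10 mm above the counter sagging, 21 level. Jar fixed on the board: 94 mm across, axis 175 mm in from the edge, top 240 mm up.
- step (a joint): Tip of the board in its cleat: 0 = sagging as found, 0.042 rad = level, where the cleat stops it hard; it falls back if not held up. The wedge first touches with its thin end about 35 mm in past the edge and makes the board level at 90 mm in. Pushing takes some 4 to 12 N until then, and rises steeply at the stop.
- offcut_center (a point): Squared offcut of the same pale wood, loose: a plain bar 110 x 45 mm, 30 mm high all along, too thick for the gap. Point: its centre, 15 mm above its underside; x axis along its length. Not needed; it stays where it is.

How it is judged:
By the outcome, as a careful person would: the job done as asked, in the order asked, and still so for the second after the job is handed in, with the robot touching nothing.
It also fails if it takes over 38 s, if anything falls off the work surface, if the arm or the gripper's body presses on something with over 40 N, if the wrist force passes 120 N, or if a joint passes its speed limit or range.

## Working session

There is one attempt and no reset: what is moved stays moved. The work goes in short steps, Python scripts to look and compute and a shell command to move; the robot and the scene stay as the last step left them, time stands still between calls to the robot, and variables do not carry over. Pictures are saved under pics/ and viewed, on a budget of 10 in all, crops included, one or two more only if the job needs it, and the job is handed in when it is done.

```bash
mkdir -p pics; cat > h.py <<'E'
import numpy as np, cv2
from bench import get_obs, snapshot, ticket
def cloud(s):
    d=s["depth"]; v,u=np.mgrid[:d.shape[0],:d.shape[1]]
    P=np.stack([(u-s["cx"])/s["fx"]*d,(v-s["cy"])/s["fy"]*d,d],-1)
    E=np.array(s["extrinsics"]); return (P-E[:3,3])@E[:3,:3]
def ray(s,u,v,z):
    E=np.array(s["extrinsics"]); R=E[:3,:3]; c=-R.T@E[:3,3]
    r=R.T@np.array([(u-s["cx"])/s["fx"],(v-s["cy"])/s["fy"],1]); return c+r*(z-c[2])/r[2]
E
python3 - <<'E'
from h import *
import pickle
S={n:snapshot(n) for n in("top","side","wrist")}
pickle.dump(S,open("s0.pkl","wb"))
im=np.hstack([cv2.resize(S[n]["color"],(400,300)) for n in("side","wrist")])
cv2.imwrite("pics/a.png",S["top"]["color"][...,::-1]); cv2.imwrite("pics/b.png",im[...,::-1])
o=get_obs(); print(o["tool_pos"],o["ee_rot"],o["time"])
for n in S: E=np.array(S[n]["extrinsics"]);print(n,-E[:3,:3].T@E[:3,3],S[n]["fx"])
E
```

```text
[0.13368137 0.53307285 0.20457069] [-3.13990012e+00 -1.88390542e-04  2.89579701e+00] 0.15
top [ 0.44782397 -0.04607918  0.88038212] 370.2233699596217
side [-0.12582949 -0.19739799  0.74931386] 380.8451220092293
wrist [0.05242555 0.5541814  0.38340444] 311.46039433932276
```

View pics/a.png

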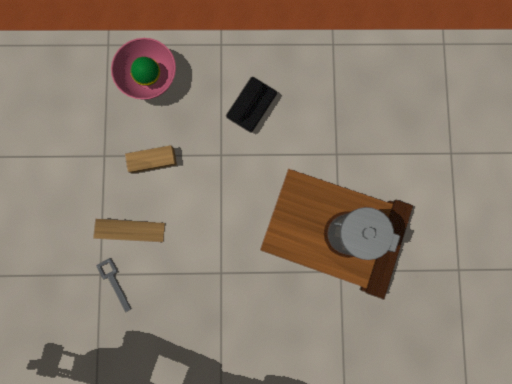

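View pics/b.png

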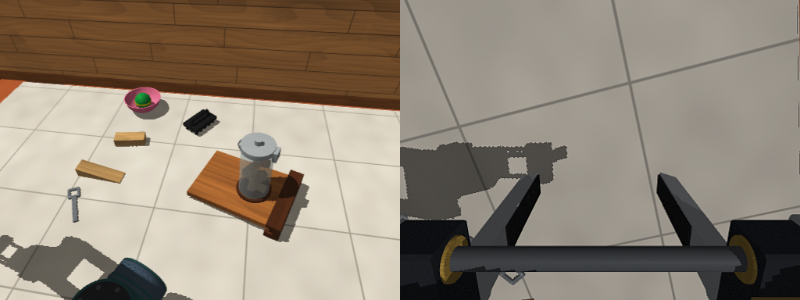

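The top view shows the wedge at about (129,230) with its thick end to the left. The offcut is at (150,159), and the step's free edge runs from (290,170) to (262,250). Next I'll measure these.

```bash
python3 - <<'E'
from h import *
import pickle
S=pickle.load(open("s0.pkl","rb"))
s=S["top"]; P=cloud(s); hsv=cv2.cvtColor(s["color"],cv2.COLOR_RGB2HSV)
print("cam axes",np.round(np.array(s["extrinsics"])[:3,:3],3).tolist())
m=((hsv[...,1]>90)&(hsv[...,2]>60)&(hsv[...,0]<25)).astype(np.uint8); m[:35]=0
n,l,st,c=cv2.connectedComponentsWithStats(m)
for i in range(1,n):
    if st[i,4]<150: continue
    k=l==i; ct=max(cv2.findContours(k.astype(np.uint8),0,1)[0],key=cv2.contourArea)
    b=cv2.boxPoints(cv2.minAreaRect(ct)); q=P[k]
    print(i,st[i],c[i].round(1),"z",np.percentile(q[:,2],[2,50,98]).round(3))
    print(" box px",b.round(1).tolist())
    print(" at median depth pts",[ray(s,*p,np.median(q[:,2])).round(3).tolist() for p in b])
for (u,v) in [(98,230),(110,230),(130,231),(150,232),(160,233),(280,180),(270,240),(340,190)]: print(u,v,P[v,u].round(4))
E
```

```text
cam axes [[-0.011, -1.0, 0.015], [-0.994, 0.01, -0.104], [0.104, -0.016, -0.994]]
4 [125 146  51  27 971] [150.3 158.8] z [0.013 0.03  0.033]
 box px [[124.5, 153.39999389648438], [172.6999969482422, 144.60000610351562], [176.3000030517578, 164.6999969482422], [128.1999969482422, 173.39999389648438]]
 at median depth pts [[0.631, 0.258, 0.03], [0.651, 0.147, 0.03], [0.603, 0.138, 0.03], [0.584, 0.249, 0.03]]
6 [ 261  169  133  126 7367] [316.7 226.2] z [0.027 0.032 0.043]
 box px [[257.6000061035156, 256.20001220703125], [287.5, 166.5], [402.3999938964844, 204.8000030517578], [372.5, 294.5]]
 at median depth pts [[0.392, -0.048, 0.032], [0.596, -0.12, 0.032], [0.505, -0.384, 0.032], [0.303, -0.306, 0.032]]
7 [394 200  19  25 212] [403.1 209.3] z [0.052 0.055 0.058]
 box px [[389.20001220703125, 218.8000030517578], [395.20001220703125, 199.39999389648438], [412.70001220703125, 204.8000030517578], [406.70001220703125, 224.1999969482422]]
 at median depth pts [[0.472, -0.343, 0.055], [0.515, -0.359, 0.055], [0.503, -0.398, 0.055], [0.46, -0.382, 0.055]]
8 [  94  219   71   23 1321] [128
[... 171 characters left out ...]
0610351562, 241.5]]
 at median depth pts [[0.437, 0.327, 0.019], [0.482, 0.327, 0.019], [0.471, 0.167, 0.019], [0.427, 0.169, 0.019]]
9 [374 246  26  53 323] [387.6 272.6] z [0.053 0.055 0.058]
 box px [[374.0, 295.1000061035156], [392.1000061035156, 244.3000030517578], [401.6000061035156, 247.6999969482422], [383.5, 298.5]]
 at median depth pts [[0.306, -0.302, 0.055], [0.416, -0.347, 0.055], [0.408, -0.368, 0.055], [0.298, -0.322, 0.055]]
98 230 [0.4546 0.3125 0.0321]
110 230 [0.4544 0.289  0.0233]
130 231 [0.4516 0.2468 0.0131]
150 232 [0.4488 0.2016 0.0095]
160 233 [0.4462 0.1793 0.006 ]
280 180 [ 0.5694 -0.104   0.0006]
270 240 [ 0.4275 -0.077   0.0302]
340 190 [ 0.5401 -0.2399  0.0345]
```

```bash
cat >> h.py <<'E'
def mask(s):
    h=cv2.cvtColor(s["color"],cv2.COLOR_RGB2HSV)
    return ((h[...,1]>90)&(h[...,2]>60)&(h[...,0]<25)).astype(np.uint8)
def comp(s,u,v):
    n,l=cv2.connectedComponents(mask(s)); return l==l[v,u]
def line(pts):
    vx,vy,x,y=cv2.fitLine(np.float32(pts),cv2.DIST_HUBER,0,.001,.001).ravel(); return np.array([x,y]),np.array([vx,vy])
def edge(s,k,r0,r1,z,left=True):
    return line([ray(s,(np.where(k[v])[0].min()-.5) if left else np.where(k[v])[0].max()+.5,v,z)[:2] for v in range(r0,r1)])
E
python3 - <<'E'
from h import *
import pickle
S=pickle.load(open("s0.pkl","rb"))
s=S["top"];P=cloud(s)
k=comp(s,280,220)
p,d=edge(s,k,178,244,.028); d=d*np.sign(d[0]); n=np.array([d[1],-d[0]])
print("edge pt",p,"inward n",n,"yaw",np.degrees(np.arctan2(n[1],n[0])))
# side edges of board: top boundary & bottom boundary by columns
top=line([ray(s,u,np.where(k[:,u])[0].min()-.5,.033)[:2] for u in range(296,370)])
bot=line([ray(s,u,np.where(k[:,u])[0].max()+.5,.033)[:2] for u in range(270,360)])
cr=lambda a,b:a[0]+a[1]*np.linalg.solve(np.c_[a[1],-b[1]],b[0]-a[0])[0]
A,B=cr((p,d),top),cr((p,d),bot); M=(A+B)/2
print("corners",A,B,np.linalg.norm(A-B),"mid",M, "side dirs",[np.degrees(np.arctan2(*x[1][::-1])) for x in(top,bot)])
k=comp(s,129,230)
# wedge edges: z per column from slope (33 at u=94 to 3 at u=165)
zz=lambda u:.033-.030*(u-94.5)/70
a=line([ray(s,u,np.where(k[:,u])[0].min()-.5,zz(u))[:2] for u in range(98,161)])
b=line([ray(s,u,np.where(k[:,u])[0].max()+.5,zz(u))[:2] for u in range(98,161)])
L=edge(s,k,222,236,.033);R=edge(s,k,225,238,.003,False)
c=[cr(x,y) for x in(a,b) for y in(L,R)]
print("wedge corners",np.round(c,4).tolist(),"centre",np.mean(c,0))
ax=(c[1]-c[0]+c[3]-c[2])/2; print("len",np.linalg.norm(ax),"yaw",np.degrees(np.arctan2(ax[1],ax[0])),"width",np.linalg.norm(c[0]-c[2]))
E
```

```text
edge pt [ 0.49505243 -0.08559778] inward n [-0.34202686 -0.9396902 ] yaw -110.000404
corners [ 0.5924945  -0.12106459] [ 0.4060981  -0.05322034] 0.19835941 mid [ 0.4992963  -0.08714246] side dirs [np.float32(70.44481), np.float32(69.77351)]
wedge corners [[0.4812999963760376, 0.3188999891281128], [0.47029998898506165, 0.17229999601840973], [0.43720000982284546, 0.3222000002861023], [0.42669999599456787, 0.17149999737739563]] centre [0.45385864 0.24622455]
len 0.14903127 yaw -94.14565 width 0.04416447
```

```bash
python3 -m creep '[[[-46.3,-17.9,0,0],[-46.3,-17.9,0,0],[-46.3,-17.9,0,0],[-46.3,-17.9,0,0],[-46.3,-17.9,0,0],[-46.3,-17.9,0,0],[-46.3,-17.9,0,0],[-46.3,-17.9,0,0]]]' 1
python3 -m creep '[[[0,0,12,10],[0,0,12,10],[0,0,12,10],[0,0,12,10],[0,0,12,10],[0,0,12,10],[0,0,12,10],[0,0,12,10]]]'
python3 -m creep '[[[0,0,0,0],[0,0,0,0]]]'
python3 - <<'E'
from h import *
s=snapshot("wrist"); cv2.imwrite("pics/c.png",s["color"][...,::-1])
o=get_obs(); y=o["ee_rot"][2]; d=np.array([.458,.304])-o["tool_pos"][:2]
print(o["tool_pos"],o["ee_rot"],np.degrees(y),"tool dx,dy mm",1e3*d@[np.cos(y),np.sin(y)],1e3*d@[np.sin(y),-np.cos(y)],o["wrist_force"])
E
```

```text
time: 1.15
tool_pos: [0.4593, 0.3033, 0.2051]
ee_rot: [-3.142, -0.001, 2.896]
wrist_force: [-1.1, 0.2, 0.6]
width: 0.0938
time: 2.15
tool_pos: [0.458, 0.3043, 0.1086]
ee_rot: [-3.141, 0.0, 1.494]
wrist_force: [0.8, -0.1, -0.5]
width: 0.0939
time: 2.4
tool_pos: [0.4584, 0.3045, 0.1098]
ee_rot: [3.141, -0.0, 1.502]
wrist_force: [0.1, -0.7, 0.5]
width: 0.0937
[0.45856582 0.30464145 0.1100963 ] [ 3.14080616e+00 -6.09269338e-04  1.50145738e+00] 86.02717090574042 tool dx,dy mm -0.6791148903221701 -0.5200167845260543 [-0.01019853 -0.55621044 -0.4126362 ]
```

View pics/c.png

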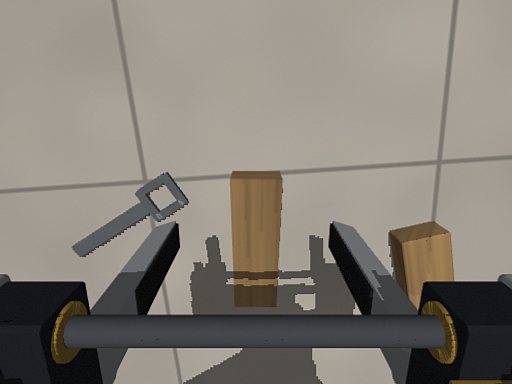

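The wrist view shows the wedge centred between the fingers, at columns 231–282, with its thick end at row 171. The key ring, near (160,195), is close to the left finger. I'll narrow the opening before going down.

```bash
python3 -m creep '[[[0,0,0,0],[0,0,30,0],[0,0,30,0],[0,0,25,0],[0,0,12,0],[0,0,5,0],[0,0,2,0],[0,0,0,0]]]' 0.75
python3 -m creep '[[[0,0,0,0],[0,0,0,0],[0,0,0,0],[0,0,0,0],[0,0,0,0],[0,0,0,0]]]' 0
```

```text
time: 3.45
tool_pos: [0.4589, 0.3048, 0.0064]
ee_rot: [3.14, -0.001, 1.5]
wrist_force: [-0.7, -0.7, -1.0]
width: 0.07
time: 4.2
tool_pos: [0.4585, 0.3046, 0.0058]
ee_rot: [3.141, -0.0, 1.5]
wrist_force: [-0.0, 0.3, 2.0]
width: 0.0449
```

```bash
python3 -m creep '[[[0,0,-8,8],[0,0,0,8],[-31.9,28.7,0,0],[-31.9,28.7,0,0],[-31.9,28.7,0,0],[-31.9,28.7,0,0],[-31.9,28.7,0,0],[-31.9,28.7,0,0]]]'
python3 -m creep '[[[0,0,0,0],[0,0,0,0]]]'
python3 - <<'E'
from h import *
s=snapshot("top"); w=snapshot("side"); cv2.imwrite("pics/d.png",cv2.resize(s["color"][90:290,130:430],None,fx=2.6,fy=2.6)[...,::-1])
cv2.imwrite("pics/e.png",w["color"][...,::-1])
import pickle; pickle.dump({"top":s,"side":w},open("s1.pkl","wb"))
o=get_obs(); y=o["ee_rot"][2]; M=np.array([.4993,-.0871]); n=np.array([-.342,-.940])
d=M-.163*n-o["tool_pos"][:2]
print(o["tool_pos"],o["ee_rot"],np.degrees(y),"tool dx,dy mm",1e3*d@[np.cos(y),np.sin(y)],1e3*d@[np.sin(y),-np.cos(y)],o["wrist_force"],o["width"])
E
```

```text
time: 5.2
tool_pos: [0.5541, 0.0643, 0.0129]
ee_rot: [-3.14, 0.0, 1.22]
wrist_force: [0.6, -0.4, -0.7]
width: 0.0448
time: 5.45
tool_pos: [0.5536, 0.066, 0.0129]
ee_rot: [-3.14, -0.0, 1.22]
wrist_force: [0.8, 0.7, -0.8]
width: 0.0446
[0.5535288  0.06670498 0.01309131] [-3.14042286e+00 -1.73902534e-04  1.22153817e+00] 69.98898150169278 tool dx,dy mm -0.03047207578843225 1.625782786720324 [ 0.05487845 -0.21541922 -1.16964773] 0.04482036201717302
```

View pics/d.png

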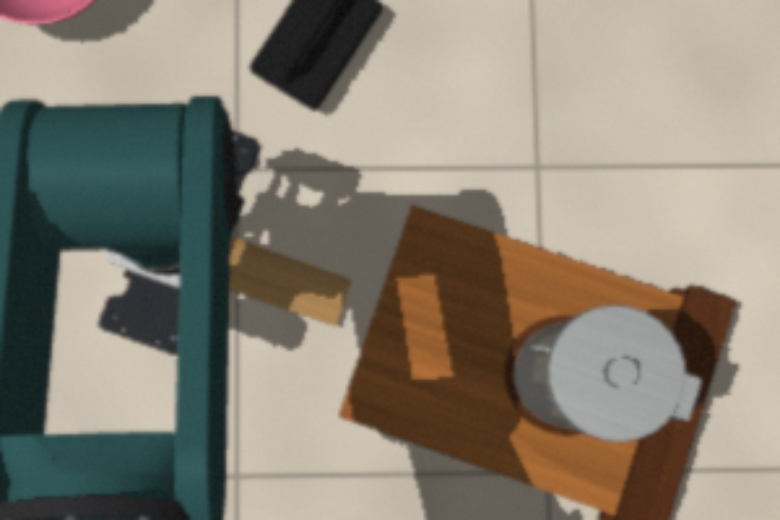

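View pics/e.png

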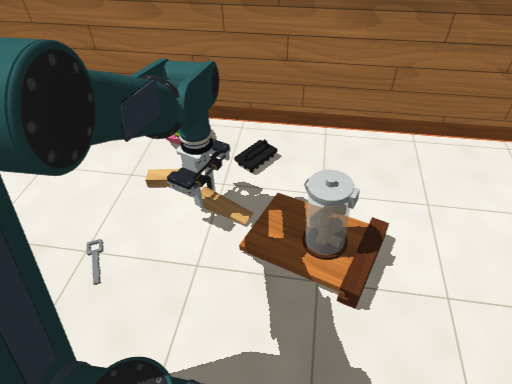

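The top crop shows the thin end at about (341–350, 281–326), pointing square at the middle of the free edge, which runs from (410,206) to (341,416). The side view agrees. I'll cast rays for a finer check.

```bash
python3 - <<'E'
from h import *
import pickle
s=pickle.load(open("s1.pkl","rb"))["top"]
f=lambda u,v,z:ray(s,130+(u+.5)/2.6-.5,90+(v+.5)/2.6-.5,z)[:2]
a,b=f(350,281,.011),f(341,326,.011); M=np.array([.4993,-.0871]); n=np.array([-.342,-.940]); d=np.array([.940,-.342])
A,B=f(411,206,.028),f(341,416,.028)
print("thin",a,b,np.linalg.norm(a-b)); t=(a+b)/2
print("thin mid rel edge: in %.1f  tool y %.1f"%(1e3*(t-M)@n,1e3*(t-M)@d),"edge mid now",(A+B)/2,"its tool y",1e3*((A+B)/2-M)@d)
# wedge top side edges in crop
p,q=f(240,240,.036),f(350,281,.011); print("side yaw",np.degrees(np.arctan2(*(q-p)[::-1])))
E
```

```text
thin [ 0.52599255 -0.06558312] [ 0.48531006 -0.05696753] 0.041584773863555594
thin mid rel edge: in -26.4  tool y -2.9 edge mid now [ 0.49863842 -0.08832274] its tool y -0.20370626392712937
side yaw -109.82924025629661
```

```bash
python3 -m creep '[[[0,2,4,0],[0,0,3.2,0],[0,0,0,0],[-12,0,0,0],[-15,0,0,0],[-15,0,0,0],[-15,0,0,0],[0,0,0,0]]]'
python3 -m creep '[[[-5,0,0,0],[-5,0,0,0],[-5,0,0,0],[-5,0,0,0],[0,0,0,0]]]'
python3 - <<'E'
from h import *
o=get_obs(); M=np.array([.4993,-.0871]); n=np.array([-.342,-.940]); d=np.array([.940,-.342]); p=o["tool_pos"][:2]-M
print("thin in mm",1e3*p@n+133,"lat",1e3*p@d,"F in/lat/z",o["wrist_force"][:2]@n,o["wrist_force"][:2]@d,o["wrist_force"][2],o["tool_pos"][2],o["width"])
E
```

```text
time: 6.55
tool_pos: [0.5362, 0.01, 0.0063]
ee_rot: [3.142, -0.0, 1.218]
wrist_force: [0.3, 0.5, -0.7]
width: 0.0447
time: 7.18
tool_pos: [0.5302, -0.0059, 0.0063]
ee_rot: [3.141, -0.003, 1.221]
wrist_force: [2.1, 5.1, -3.2]
width: 0.0448
thin in mm 46.09767891421174 lat 1.3010620593926134 F in/lat/z -5.563146571334263 0.23488946261546517 -3.248607116440382 0.00627028256875203 0.04481952001106621
```

```bash
cat > st.py <<'E'
from h import *
o=get_obs(); M=np.array([.4993,-.0871]); n=np.array([-.342,-.940]); d=np.array([.940,-.342]); p=o["tool_pos"][:2]-M
print("thin in mm %.1f lat %.1f"%(1e3*p@n+133,1e3*p@d),"F in/lat/z",(o["wrist_force"][:2]@n).round(1),(o["wrist_force"][:2]@d).round(1),o["wrist_force"][2].round(1),o["tool_pos"][2],o["width"])
E
python3 -m creep '[[[-5,0,0,0],[-5,0,0,0],[-5,0,0,0],[-5,0,0,0],[0,0,0,0]]]'; python3 st.py
python3 -m creep '[[[-5,0,0,0],[-5,0,0,0],[-4,0,0,0],[0,0,0,0]]]'; python3 st.py
```

```text
time: 7.8
tool_pos: [0.5229, -0.0253, 0.006]
ee_rot: [-3.141, -0.002, 1.221]
wrist_force: [1.9, 4.9, -2.9]
width: 0.0449
thin in mm 66.8 lat 1.1 F in/lat/z -5.3 0.1 -2.9 0.005998001675050935 0.044942127225098244
time: 8.3
tool_pos: [0.5178, -0.039, 0.0059]
ee_rot: [-3.141, -0.0, 1.22]
wrist_force: [2.0, 4.5, -3.4]
width: 0.0444
thin in mm 81.5 lat 0.9 F in/lat/z -4.9 0.3 -3.4 0.005872581608362626 0.044421053954519125
```

```bash

python3 -m creep '[[[-3,0,0,0],[-2,0,0,0],[0,0,0,0]]]'; python3 st.py
python3 -m creep '[[[-2,0,0,0],[-1,0,0,0],[0,0,0,0]]]'; python3 st.py
```

```text
time: 8.68
tool_pos: [0.516, -0.0441, 0.006]
ee_rot: [-3.141, 0.0, 1.22]
wrist_force: [1.2, 3.2, -4.8]
width: 0.0444
thin in mm 86.9 lat 1.0 F in/lat/z -3.4 0.0 -4.8 0.005989510058524182 0.0443552511475952
time: 9.05
tool_pos: [0.5153, -0.0463, 0.006]
ee_rot: [-3.141, -0.001, 1.22]
wrist_force: [1.6, 6.1, -4.2]
width: 0.045
thin in mm 89.2 lat 1.1 F in/lat/z -6.3 -0.6 -4.2 0.006004884130973637 0.0449970359990643
```

```bash

python3 -m creep '[[[-1,0,0,0],[-1,0,0,0],[0,0,0,0]]]'; python3 st.py
python3 -m creep '[[[-1,0,0,0],[-1,0,0,0],[0,0,0,0]]]'; python3 st.py
```

```text
time: 9.43
tool_pos: [0.5151, -0.0467, 0.006]
ee_rot: [-3.141, -0.004, 1.22]
wrist_force: [3.9, 9.3, -6.7]
width: 0.0448
thin in mm 89.6 lat 1.0 F in/lat/z -10.0 0.5 -6.7 0.005971412581011238 0.04477398421813982
time: 9.8
tool_pos: [0.5149, -0.0472, 0.0059]
ee_rot: [3.142, -0.007, 1.221]
wrist_force: [5.7, 12.9, -6.4]
width: 0.0446
thin in mm 90.1 lat 1.1 F in/lat/z -14.1 1.0 -6.4 0.005921127615058509 0.04461666246242841
```

The force is climbing steeply while the travel stalls, so the board is reaching its stop. One more firm push, then a check.

```bash

python3 -m creep '[[[-1.5,0,0,0],[-1.5,0,0,0],[0,0,0,0]]]'; python3 st.py
python3 -m creep '[[[-1.5,0,0,0],[-1.5,0,0,0],[0,0,0,0]]]'; python3 st.py
python3 - <<'E'
from h import *
s=snapshot("top"); P=cloud(s); k=comp(s,325,195); 
cv2.imwrite("pics/f.png",cv2.resize(s["color"][120:320,200:430],None,fx=2.6,fy=2.6)[...,::-1])
M=np.array([.4993,-.0871]); n=np.array([-.342,-.940]); d=np.array([.940,-.342])
for P,t in((P,"now"),(cloud(__import__("pickle").load(open("s0.pkl","rb"))["top"]),"start")):
    q=(P[...,:2]-M); a=q@n; b=q@d; m=(a>.01)&(a<.21)&(abs(b)>.06)&(abs(b)<.09)&(P[...,2]<.06)&(P[...,2]>.015)
    print(t,m.sum(),"z=slope*in+z0",np.polyfit(a[m],P[...,2][m],1))
E
```

```text
time: 10.18
tool_pos: [0.5146, -0.0483, 0.0059]
ee_rot: [3.141, -0.011, 1.221]
wrist_force: [6.7, 17.8, -7.7]
width: 0.0449
thin in mm 91.3 lat 1.1 F in/lat/z -19.0 0.2 -7.7 0.005917506566304895 0.044865664401277094
time: 10.55
tool_pos: [0.5144, -0.0492, 0.0061]
ee_rot: [3.141, -0.015, 1.221]
wrist_force: [7.7, 22.4, -7.9]
width: 0.0446
thin in mm 92.2 lat 1.2 F in/lat/z -23.7 -0.4 -7.9 0.006115627838400663 0.04457501615511662
now 1813 z=slope*in+z0 [0.00067548 0.03896455]
start 2246 z=slope*in+z0 [0.04245923 0.02809482]
```

View pics/f.png

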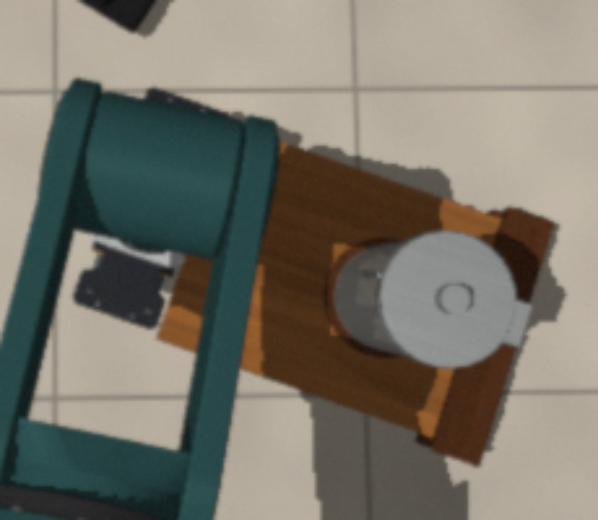

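The board now has slope 0.0007 (it was 0.042) and its top is at 39 mm, so it is level. The top view shows the board sitting square on the gripper's line. I'll ease off the preload, let go and lift clear.

```bash

python3 -m creep '[[[2,0,0,0],[2,0,0,0],[0,0,0,0]]]'; python3 st.py
python3 -m creep '[[[0,0,0,0],[0,0,0,0],[0,0,0,0],[0,0,0,0]]]' 0.75; python3 st.py
python3 -m creep '[[[0,0,-10,0],[0,0,-20,0],[0,0,-30,0],[0,0,-30,0],[20,0,-30,0],[40,0,-20,0],[40,0,0,0],[40,0,0,0]]]'
python3 -m creep '[[[40,0,0,0],[40,0,0,0],[0,0,0,0],[0,0,0,0]]]'
python3 - <<'E'
from h import *
import pickle
s=snapshot("top"); w=snapshot("side"); P=cloud(s); pickle.dump({"top":s,"side":w},open("s2.pkl","wb"))
im=np.hstack([cv2.resize(s["color"][120:300,120:430],None,fx=1.29,fy=2),cv2.resize(w["color"][150:330,130:400],None,fx=1.48,fy=2)])
im=np.vstack([cv2.resize(s["color"][130:280,200:430],(600,391))]); cv2.imwrite("pics/g.png",im[...,::-1])
cv2.imwrite("pics/h.png",cv2.resize(w["color"][150:330,130:400],None,fx=2.5,fy=2.5)[...,::-1])
M=np.array([.4993,-.0871]); n=np.array([-.342,-.940]); d=np.array([.940,-.342])
q=(P[...,:2]-M); a=q@n; b=q@d; m=(a>.01)&(a<.21)&(abs(b)>.06)&(abs(b)<.09)&(P[...,2]<.06)&(P[...,2]>.015)
print(m.sum(),"z=slope*in+z0",np.polyfit(a[m],P[...,2][m],1)); print(get_obs()["tool_pos"],get_obs()["wrist_force"])
E
```

```text
time: 10.98
tool_pos: [0.5143, -0.0492, 0.0061]
ee_rot: [3.141, -0.007, 1.221]
wrist_force: [4.1, 11.5, -6.2]
width: 0.0448
thin in mm 92.2 lat 1.2 F in/lat/z -12.3 -0.1 -6.2 0.006090711148759195 0.044830909443939033
time: 11.48
tool_pos: [0.5133, -0.0531, 0.0066]
ee_rot: [3.141, 0.001, 1.22]
wrist_force: [0.3, -0.1, 0.2]
width: 0.0706
thin in mm 96.3 lat 1.5 F in/lat/z -0.0 0.3 0.2 0.006572445177693374 0.07058950966805924
time: 12.48
tool_pos: [0.5621, 0.08, 0.1478]
ee_rot: [3.139, -0.001, 1.22]
wrist_force: [0.1, -0.4, 0.7]
width: 0.0705
time: 12.98
tool_pos: [0.5887, 0.1536, 0.1466]
ee_rot: [3.141, 0.001, 1.22]
wrist_force: [0.4, 0.2, 0.5]
width: 0.0705
2289 z=slope*in+z0 [-0.00012744  0.03914535]
[0.58864198 0.15304671 0.14666623] [-0.06624861  0.13463648 -0.07556112]
```

View pics/g.png

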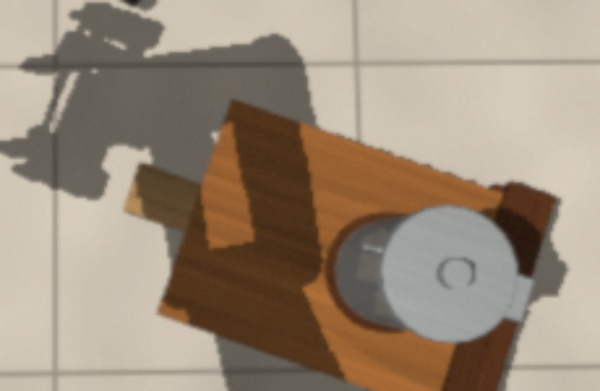

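View pics/h.png

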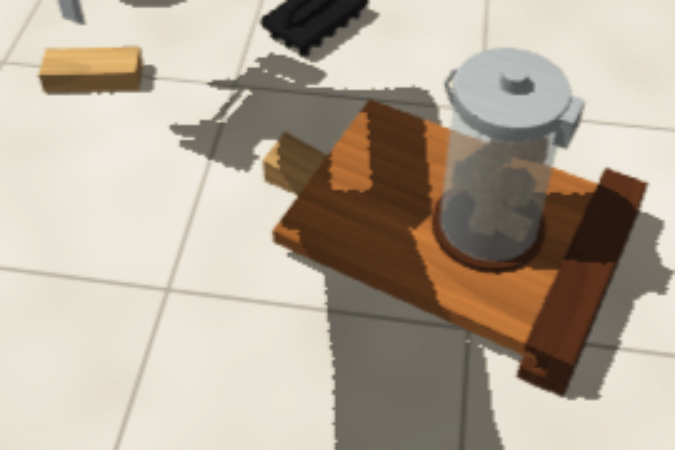

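The top view shows the wedge entering at about (193,208), with the middle of the free edge at about (196,206), and running square to that edge. In the side view the board is level and the offcut hasn't moved. The arm is touching nothing, so I'm handing the job in.

```bash
python3 -c "
from bench import ticket,get_obs
print(get_obs()['time']); ticket.close_job()"
```

```text
13.075
the job is handed in; nothing more can be done
```

The wedge is jammed square under the middle of the step's free edge, with the board held level. I gripped it near its thick end and slid it in thin end first. I stopped at about 92 mm in, with the push force at about 24 N and rising steeply, then let go and lifted clear. The job took 13.1 s.

Last checks, after letting go:
- **Board:** its slope is about 0.000 rad (0.042 at the start) and its top sits at 39 mm, which is level.
- **Wedge:** it enters within about 2 mm of the edge's middle, and the gripper's heading was 0.1° off square.
- **Arm:** the wrist force reads about 0 N and the gripper is clear of everything.
- **Offcut:** by eye it lies where it was; I didn't measure it again.

No check failed. The one small disagreement was before insertion: the camera put the wedge 2.9 mm off the middle and the arm's own reading said 1.6 mm. I shifted it by 2 mm.

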